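# Index and lock the ring dividing fixture

### The job

Set the dividing fixture for the next stone seat in the silver band: turn its black knob clockwise until the sprung pawl drops behind the red tooth, ease the knob back until that tooth bears firmly on the pawl, then slide the blue-knobbed locking bolt fully home into the wheel and let go. Do not force the pawl or the bolt, and leave the hammer, the steel block and the pliers where they lie.

Things in the scene. Friction and masses are not known exactly. Their poses are not given: they have to be found in the camera images.
- fixture: Jeweller's dividing fixture, fixed to the bench: green casting, round base 160 mm wide, 14 mm thick, with a 62 mm wide tongue reaching 140 mm out on its -y side. Origin on the spindle axis at the bench top, z up. Pawl on the +y side, locking bolt on the -y side; on the +x side a drill-guide post 74 mm high, 64 to 78 mm out, with a 9 mm tube running in to the silver band at 60 mm height.
- index_wheel: Spindle with brass ratchet wheel of 12 teeth (30 degrees each, tip radius 46 mm, root 39) over a dark slotted plate of radius 54 mm, both 34 to 50 mm high. Turns about z without end and stays where let go. Turning takes 0.12 N m, clockwise up to 0.25 on each tooth, falling as the pawl clicks down. Anticlockwise the pawl stops it: 0.5 to 1 N m there bears firmly, over 1.6 N m is forcing it.
- knob_grip (a point): Centre of the black bar knob on top of the wheel, on the spindle axis, 100 mm above the bench. Bar 42 mm long, 14 mm thick, from 75 to 109 mm height; a 42 mm disc lies under it (70 to 76 mm). Axes turn with the wheel: x along the bar, y to the steep face of the red tooth, z up. Nothing but the bar stands higher than 76 mm within 75 mm of the axis.
- red_tooth (a point): Outer corner of the steep face of the one red-enamelled ratchet tooth: 46 mm from the axis, 50 mm above the bench, at x 0, y 46, z -50 mm in the knob_grip axes. Every steep face is radial and looks anticlockwise seen from above.
- pawl: Steel sprung pawl, a flat lever 50 mm long, 43 to 50 mm above the bench, outside the wheel; origin under its pivot. Its spring presses the tip inward with about 3.5 to 5 N. The tip rides up the tooth backs and drops 7 mm behind each steep face.
- pawl_tip (a point): Centre of the pawl's rounded nose (radius 2 mm), 46 mm above the bench, 41 mm from the axis when dropped, 48 mm on a tooth's crest. With the red tooth bearing on it, it is at x -2, y 41 mm in the knob_grip axes.
- bolt_knob (a point): On the axis of the locking bolt's blue upright knob, 72 mm above the bench: 16 mm diameter, from 51 to 84 mm height. Drawn back it is 95 mm from the spindle axis on the fixture's -y side; it slides straight towards the spindle (fixture +y). The steel slide cheeks beside it are 46 mm high.
- lock_bolt: Locking bolt, origin on the bench under the blue knob's axis: 95 mm from the fixture's origin along its -y when drawn back (as found), 85 mm when fully home on its stop, the 6 mm round-ended nose in one of the wheel's 8 mm slots. Friction about 3 N. A slot faces it while a tooth bears on the pawl; else it stops after about 3 mm on the rim or wedges the wheel. Over 40 N is forcing it.
- hammer: Brass-headed hammer lying on the bench, 240 mm long, wooden handle; origin under its middle. Leave it alone.
- bench_block: Flat steel block 64 x 64 x 19 mm on the bench; origin under its centre. Leave it alone.
- pliers: Small pliers with blue handles lying flat, 130 mm long, 45 mm wide; origin near the rivet. Leave it alone.

How it is judged:
By the outcome, as a careful person would: the job done as asked, in the order asked, and still so for the second after the job is handed in, with the robot touching nothing.
It also fails if it takes over 69 s, if anything falls off the work surface, if the arm or the gripper's body presses on something with over 40 N, if the wrist force passes 120 N, or if a joint passes its speed limit or range.

### The arm

A 6-joint arm with a two-finger parallel gripper is mounted at the origin on the work surface. World frame = base frame: x ahead of the robot, y to its left, z up, the work surface at z = 0. Lengths are in m, angles in rad, forces in N, time in s.
With the tool pointing down it reaches from about 0.4 to 0.825 m from the base axis. Payload 7 kg.
Tool frame: the origin (TCP) lies on the centre line of the jaws, within the pads' length; the fingertips stand 11 mm ahead of it and the grasp point (between the pads) lies 8 mm behind it (robot.tcp_to_tips is the z of the fingertips in the tool frame, in m); z points along the fingers, y is the line along which they close (so a half turn about z gives the same grasp; the last joint's range is limited). The gripper opens to 88 mm and grips with 3 to 60 N. Pads are 19 mm wide; open, the fingers measure 130 mm over their backs; the gripper's body (78 mm by 193 mm) begins 47 mm behind the grasp point.
Start: joints at [-0.924, 0.359, 0.012, 0, -1.224, -0.288], TCP at [0.237, -0.632, 0.238] pointing down, gripper open.
Joint ranges: [-3.07, 3.07], [-1.43, 2.12], [-1.02, 1.25], [-3.03, 1.67], [-3.05, -0], [-3.03, 3.03]. Speed limits (rad/s): [2.39, 2.39, 3.01, 3.14, 3.14, 3.14].

### API

Orientations are given as a rotation vector (axis times angle).
In Python, from cell import robot gives the robot as it stands.
- The arm moves only by the tool step_arm, never from a script. Its argument "plan" is a list of rows, each a list of 7 numbers: the turn, a rotation vector about the tool's x, y, z in degrees, then the shift along the tool's x, y, z in mm, then the closure, from 0 (fully open) to 1 (shut). A call has 1 to 8 rows; each row is the pose to reach, as a shift and turn from the pose commanded when the call began, along the tool's axes at that moment; what a row does not reach only later rows make up. A row lasts 1/10 s, in which the tool goes at most 50 mm and 8.59 degrees, less where a joint would pass 70% of its speed; a pose out of reach is approached as far as the arm can. A call with a gripper value outside its range is refused whole. The fingers move at their own pace and stop on an object; "newtons" is the grip in N (left out, the last holds). Time passes only in rows, so rows that repeat a pose let the fingers close. It gives the time, the measured TCP pose, the force, the opening and the grip force at its end, in the units of the state.
- robot.state(): the state, without advancing time (a new reading comes with each control period).
- robot.get_image(name): name is "scene" or "top" or "wrist"; returns a dict with "img" (480x640x3 uint8, red, green, blue), "range_z" (480x640 float32, m along the optical axis (not along the pixel's ray), 0 where there is no reading), "mtx" (3x3 intrinsics, pixels), "distortion" ([k1, k2, p1, p2, k3] as OpenCV has them; the pictures are not rectified), "R" (3x3) and "t" (3): a world point X has camera coordinates R X + t. Camera axes: x right, y down, z forward; pixel columns grow to the right and rows downward; lengths in m; the calibration is good to about 2 mm. A picture is of the moment at which its call begins.
- robot.sign_off(): hands the job in; it is judged then, once.
Trained networks look in a picture, given as the dict that the camera call returned (one of the last four; its "shot" number tells which), for a name from the list of things; names that differ only in an ending like _2 or _b are one class to them, and where a whole thing is asked for, a point or a joint stands for the part that bears it (a point fixed in the world has none). Each returns a list of dicts, best first, with "score" (0 to 1); they miss things now and then, are a little off and sometimes report something else, mostly with a low value. They report only what shows in the picture. A call takes as long as a camera call.
- robot.regions_of(picture, label): "region" (480x640 bool, what is visible of it) and "box" ([centre column, centre row, width, height] in pixels, round what is visible of it).
- robot.tip_of(picture, label): "at" ([column, row] in pixels: a listed point, or the origin of a listed thing).
The state is a dict: "time_s": time; "q": joint angles; "qvel": joint speeds; "joint_torque": joint torques, N m; "tcp_pos": TCP position; "ee_rot": TCP orientation; "force": force on the tool from outside, world axes, zero at the start; "ft_torque": the same for the moment, N m; "width": finger opening in m; "gripper_force": force on a finger pad.
Only numpy, scipy, OpenCV 4.12 (cv2) and the standard library are available. Lean on these libraries where they do the work, as an engineer would, in place of code of your own. Each camera call takes 0.05 s, during which the arm holds its last target. There are 200 camera calls.

## Working session

There is one attempt and no reset: what is moved stays moved. The work goes in short steps, Python scripts to look and compute and a tool call to move; the robot and the scene stay as the last step left them, time stands still between calls to the robot, and variables do not carry over. Pictures are saved under pics/ and viewed, at most 10 in all, crops included, and the job is handed in when it is done.

Besides the shell and the picture viewer there is one more tool, called after "Call:" as a command line: name --pt "numbers of a row" for each row, then --argument value for the rest. step_arm: Moves the arm, as the interface text tells. Its arguments: {"type":"object","properties":{"plan":{"type":"array"},"newtons":{"type":"number"}},"required":["plan"]}

```bash
mkdir -p pics; ls; cat > h.py <<'E'
import numpy as np, cv2
from cell import robot
def ray(p,uv):
    n=cv2.undistortPoints(np.array([[uv]],float),p["mtx"],np.array(p["distortion"]))[0,0]
    R=np.array(p["R"]);t=np.array(p["t"]);return -R.T@t, R.T@np.array([n[0],n[1],1.])
def atz(p,uv,z):
    o,d=ray(p,uv);return o+d*(z-o[2])/d[2]
def proj(p,X):
    R=np.array(p["R"]);t=np.array(p["t"])
    return cv2.projectPoints(np.array(X,float).reshape(-1,1,3),cv2.Rodrigues(R)[0],t,p["mtx"],np.array(p["distortion"]))[0][:,0]
def save(p,n): cv2.imwrite("pics/"+n,p["img"][:,:,::-1])
E
python3 - <<'E'
from h import *
H={"fixture":0,"knob_grip":.1,"red_tooth":.05,"pawl_tip":.046,"bolt_knob":.072,"lock_bolt":0,"pawl":0,"hammer":0,"bench_block":0,"pliers":0}
for c in ["top","scene"]:
    p=robot.get_image(c);save(p,c+"1.png")
    for k,z in H.items():
        r=robot.tip_of(p,k)[:2]
        for d in r: print(c,k,round(d["score"],2),np.round(d["at"]),np.round(atz(p,d["at"],z),4))
s=robot.state();print(s["tcp_pos"],s["ee_rot"],s["width"])
E
```

```text
pics
top fixture 0.91 [344. 241.] [ 0.5435 -0.0406  0.    ]
top knob_grip 0.83 [347. 231.] [ 0.5525 -0.0433  0.1   ]
top red_tooth 0.8 [364. 226.] [ 0.5724 -0.0867  0.05  ]
top pawl_tip 0.63 [328. 227.] [ 0.5716 -0.0011  0.046 ]
top bolt_knob 0.47 [385. 252.] [ 0.5085 -0.1303  0.072 ]
top lock_bolt 0.6 [381. 258.] [ 0.5012 -0.1279  0.    ]
top pawl 0.68 [314. 246.] [0.5333 0.0319 0.    ]
top hammer 0.67 [189. 250.] [0.5304 0.3422 0.    ]
top bench_block 0.96 [455. 205.] [ 0.6272 -0.3153  0.    ]
top pliers 0.97 [492. 281.] [ 0.4377 -0.3974  0.    ]
scene fixture 0.61 [310. 275.] [ 0.5512 -0.0375  0.    ]
scene knob_grip 0.79 [311. 243.] [ 0.5509 -0.0354  0.1   ]
scene red_tooth 0.83 [297. 274.] [ 0.5674 -0.0803  0.05  ]
scene pawl_tip 0.69 [309. 273.] [ 0.5769 -0.0586  0.046 ]
scene pawl_tip 0.61 [330. 258.] [ 5.684e-01 -3.000e-04  4.600e-02]
scene bolt_knob 0.63 [262. 260.] [ 0.5126 -0.1267  0.072 ]
scene lock_bolt 0.62 [265. 278.] [ 0.5047 -0.1215  0.    ]
scene lock_bolt 0.41 [263. 259.] [ 0.4564 -0.0988  0.    ]
scene pawl 0.72 [125. 319.] [ 0.4369 -0.3994  0.    ]
scene pawl 0.56 [330. 251.] [0.5209 0.0349 0.    ]
scene hammer 0.65 [441. 195.] [0.5259 0.3554 0.    ]
scene bench_block 0.83 [206. 370.] [ 0.6274 -0.3199  0.    ]
scene pliers 0.87 [128. 318.] [ 0.4374 -0.3949  0.    ]
scene pliers 0.69 [266. 258.] [ 0.4588 -0.0922  0.    ]
[ 0.23697013 -0.63198295  0.23755231] [ 5.60525266e-01 -3.09116093e+00 -9.49017645e-05] 0.08764193213285491
```

```bash
python3 - <<'E'
import cv2
a=cv2.imread("pics/top1.png")[170:310,270:440];b=cv2.imread("pics/scene1.png")[190:330,220:390]
cv2.imwrite("pics/c1.png",cv2.hconcat([cv2.resize(x,(400,330),interpolation=cv2.INTER_CUBIC) for x in (a,b)]))
E
```

```text
(no output)
```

View pics/c1.png

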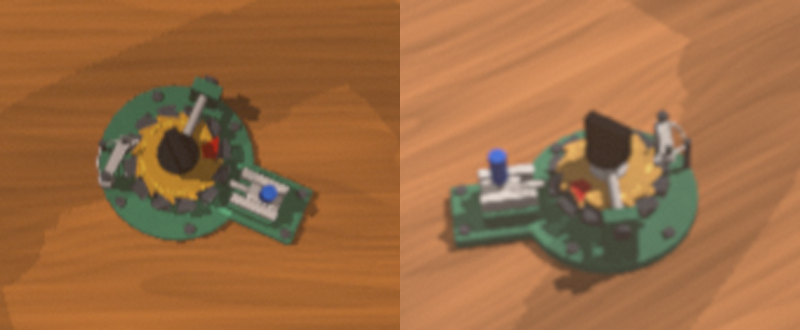

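The crop shows (left, top view) the knob at (178,152), the red tooth at (211,150), the blue knob at (269,193) and the pawl at (120,155). This matches the network's positions, with fixture yaw about -25° and the red tooth at about -66°. Moving over it now.

Call:
step_arm --pt "0 0 -8 -37 33 0 0" --pt "0 0 -16 -75 66 0 0" --pt "0 0 -24 -112 100 0 0" --pt "0 0 -32 -150 133 0 0" --pt "0 0 -40 -187 166 0 0" --pt "0 0 -48 -225 200 0 0" --pt "0 0 -56 -262 233 0 0" --pt "0 0 -64 -300 266 0 0"

```text
time_s: 1.9
tcp_pos: [0.4244, -0.2769, 0.238]
ee_rot: [-2.12, 2.318, -0.001]
force: [1.1, -0.9, 0.1]
width: 0.0874
gripper_force: 0.0
```

```bash
cat >> h.py <<'E'
from scipy.spatial.transform import Rotation as Ro
def yaw(s): 
    R=Ro.from_rotvec(s["ee_rot"]).as_matrix();return np.degrees(np.arctan2(R[1,0],R[0,0]))
def tgt(s,X,yw):
    "shift in tool axes (mm) and turn about tool z (deg, cw positive) to reach"
    R=Ro.from_rotvec(s["ee_rot"]).as_matrix();d=R.T@(np.array(X)-s["tcp_pos"])*1e3
    return np.round(d,1),round(-((yw-yaw(s)+180)%360-180),2)
E
python3 - <<'E'
from h import *
s=robot.state();print(s["tcp_pos"],s["q"],yaw(s),tgt(s,[.551,-.041,.2376],24))
E
```

```text
[ 0.42441544 -0.27694973  0.23803557] [-1.89976086e-01  7.88371984e-02 -3.51650392e-01  6.71891803e-05
 -1.13924447e+00  1.00703535e-01] -95.11333705675204 (array([-246.3, -105.1,    0.5]), np.float64(-119.11))
```

Call:
step_arm --pt "0 0 -8 -31 -13 0 0" --pt "0 0 -16 -62 -26 0 0" --pt "0 0 -24 -93 -39 0 0" --pt "0 0 -32 -124 -52 0 0" --pt "0 0 -40 -155 -66 0 0" --pt "0 0 -48 -186 -79 0 0" --pt "0 0 -56 -217 -92 0 0" --pt "0 0 -64 -246 -105 0 0"

```text
time_s: 2.7
tcp_pos: [0.5523, -0.0424, 0.2378]
ee_rot: [-3.026, 0.842, -0.001]
force: [1.2, -0.7, 0.4]
width: 0.0874
gripper_force: 0.0
```

Call:
step_arm --pt "0 0 -8 0 0 0 0" --pt "0 0 -16 0 0 0 0" --pt "0 0 -24 0 0 0 0" --pt "0 0 -32 0 0 0 0" --pt "0 0 -40 0 0 0 0" --pt "0 0 -48 0 0 0 0" --pt "0 0 -55 0 0 0 0"

```text
time_s: 3.4
tcp_pos: [0.5517, -0.0439, 0.2377]
ee_rot: [3.074, 0.65, 0.0]
force: [-0.0, -0.5, -0.1]
width: 0.0877
gripper_force: 0.0
```

```bash
python3 - <<'E'
from h import *
s=robot.state();print(s["tcp_pos"],yaw(s),s["q"],s["ft_torque"],s["force"])
p=robot.get_image("wrist");save(p,"w1.png")
for k,z in {"fixture":0,"knob_grip":.109,"red_tooth":.05,"pawl_tip":.046,"bolt_knob":.084,"lock_bolt":0}.items():
    for d in robot.tip_of(p,k)[:2]: print(k,round(d["score"],2),np.round(d["at"]),np.round(atz(p,d["at"],z),4))
E
```

```text
[ 0.55168629 -0.04389118  0.23767555] 23.881884704062976 [ 2.74537738e-01  1.59126354e-01 -2.58632360e-01  3.20461945e-05
 -1.15285529e+00  1.71306310e+00] [-0.11681379  0.05449763 -0.04866283] [-0.0295561  -0.45176599 -0.05714539]
fixture 0.88 [318. 203.] [ 0.5503 -0.0433  0.    ]
knob_grip 0.61 [317. 232.] [ 0.5525 -0.0413  0.109 ]
red_tooth 0.89 [370. 214.] [ 0.5693 -0.0833  0.05  ]
pawl_tip 0.84 [279. 178.] [ 5.658e-01 -2.000e-04  4.600e-02]
bolt_knob 0.82 [387. 306.] [ 0.5111 -0.1233  0.084 ]
lock_bolt 0.9 [375. 269.] [ 0.5113 -0.1243  0.    ]
```

View pics/w1.png

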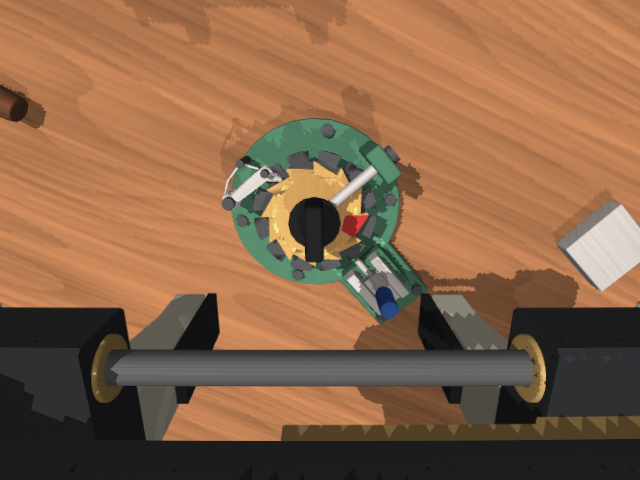

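The wrist view shows the black bar upright at (315,230), aligned with the tool x. The red tooth is at (355,224), the pawl tip at (279,178) and the blue knob at (387,305). I'll refine the bar's centre and angle from depth.

```bash
python3 - <<'E'
from h import *
p=robot.get_image("wrist");s=robot.state()
v,u=np.mgrid[130:340,200:440];z=p["range_z"][130:340,200:440]
n=cv2.undistortPoints(np.stack([u.ravel(),v.ravel()],1).astype(float)[:,None],p["mtx"],np.array(p["distortion"]))[:,0]
P=(np.c_[n,np.ones(len(n))]*z.ravel()[:,None]-p["t"])@np.array(p["R"])
ok=z.ravel()>0
def fit(c,r,z0,z1):
    m=ok&(np.hypot(*(P[:,:2]-c).T)<r)&(P[:,2]>z0)&(P[:,2]<z1);Q=P[m]
    if len(Q)<5: print("few",len(Q));return
    (cx,cy),(a,b),g=cv2.minAreaRect(Q[:,:2].astype(np.float32)*1000);w,V=np.linalg.eigh(np.cov(Q[:,:2].T))
    print(len(Q),"z",np.median(Q[:,2]),"rect",cx,cy,a,b,g,"pca deg",np.degrees(np.arctan2(V[1,1],V[0,1])),"mean",Q.mean(0))
fit([.551,-.042],.035,.104,.115)   # bar top
fit([.551,-.042],.03,.067,.08)     # disc
fit([.511,-.127],.02,.079,.09)     # bolt top
print(tgt(s,[.551,-.042,.092],24))
E
```

```text
1075 z 0.1090717709551101 rect 549.0241088867188 -40.34431838989258 42.196922302246094 13.682605743408203 23.603652954101562 pca deg -155.5245804377466 mean [ 0.55020435 -0.04001841  0.10894175]
1159 z 0.0762955386670315 rect 549.85009765625 -40.01483917236328 39.76919174194336 41.37213897705078 24.195615768432617 pca deg 114.5779662060618 mean [ 0.55049361 -0.04037086  0.07625126]
289 z 0.08416457520729906 rect 508.8753356933594 -126.21992492675781 14.913703918457031 15.573867797851562 24.296709060668945 pca deg -138.96561500710854 mean [ 0.50924434 -0.12536928  0.08375541]
(array([ 1.000e-01, -2.000e+00,  1.456e+02]), np.float64(-0.54))
```

Call:
step_arm --pt "0 0 0 0 -4 30 0" --pt "0 0 0 0 -4 60 0" --pt "0 0 0 0 -4 90 0" --pt "0 0 0 0 -4 115 0" --pt "0 0 0 0 -4 130 0" --pt "0 0 0 0 -4 140 0" --pt "0 0 0 0 -4 146 0" --pt "0 0 0 0 -4 146 0"

```text
time_s: 4.6
tcp_pos: [0.55, -0.0402, 0.0912]
ee_rot: [3.076, 0.641, -0.001]
force: [-0.4, 1.1, 0.7]
width: 0.0876
gripper_force: 0.0
```

Call:
step_arm --newtons 8 --pt "0 0 0 0 0 0 0.5" --pt "0 0 0 0 0 0 0.7" --pt "0 0 0 0 0 0 0.8" --pt "0 0 0 0 0 0 0.9" --pt "0 0 0 0 0 0 1" --pt "0 0 0 0 0 0 1"

```text
time_s: 5.2
tcp_pos: [0.5501, -0.0402, 0.0917]
ee_rot: [-3.075, -0.641, -0.0]
force: [0.6, -0.2, 0.5]
width: 0.0453
gripper_force: 0.0
```

```bash
python3 - <<'E'
from h import *
s=robot.state();print(s["time_s"],s["tcp_pos"],yaw(s),s["ft_torque"],s["force"],s["width"],s["gripper_force"])
R=Ro.from_rotvec(s["ee_rot"]).as_matrix();print("F tool",R.T@s["force"],"T tool",R.T@s["ft_torque"])
E
```

```text
5.2 [ 0.55009015 -0.04020361  0.0916716 ] 23.556429154329585 [-0.15231214  0.12094784 -0.0019804 ] [ 0.63425361 -0.19386054  0.53264012] 0.04526286812891487 0.0
F tool [ 0.5040021   0.4311874  -0.53256394] T tool [-0.09128274 -0.17174075  0.00196641]
```

Call:
step_arm --newtons 8 --pt "0 0 0 0 0 0 1" --pt "0 0 0 0 0 0 1" --pt "0 0 0 0 0 0 1" --pt "0 0 0 0 0 0 1" --pt "0 0 0 0 0 0 1" --pt "0 0 0 0 0 0 1"

```text
time_s: 5.8
tcp_pos: [0.5503, -0.0407, 0.0916]
ee_rot: [3.075, 0.641, 0.0]
force: [2.1, -5.2, -1.8]
width: 0.0146
gripper_force: 8.0
```

```bash
cat > st.py <<'E'
from h import *
s=robot.state();R=Ro.from_rotvec(s["ee_rot"]).as_matrix()
print("t",s["time_s"],"tcp",np.round(s["tcp_pos"],4),"yaw",round(yaw(s),2),"Fw",np.round(s["force"],1),"Ft",np.round(R.T@s["force"],1),"Tz world",round(s["ft_torque"][2],3),"w",round(s["width"],4),"g",s["gripper_force"],"q6",round(np.degrees(s["q"][5]),1))
E
python3 st.py
```

```text
t 5.8 tcp [ 0.5503 -0.0407  0.0916] yaw 23.57 Fw [ 2.1 -5.2 -1.8] Ft [-0.2  5.6  1.8] Tz world 0.14 w 0.0146 g 7.995206862688065 q6 97.4
```

Call:
step_arm --newtons 40 --pt "0 0 0 0 0.6 0 1" --pt "0 0 3 0 0.6 0 1" --pt "0 0 8 0 0.6 0 1" --pt "0 0 13 0 0.6 0 1" --pt "0 0 18 0 0.6 0 1" --pt "0 0 23 0 0.6 0 1" --pt "0 0 28 0 0.6 0 1" --pt "0 0 33 0 0.6 0 1"

```text
time_s: 6.6
tcp_pos: [0.5503, -0.0409, 0.0916]
ee_rot: [3.13, -0.264, -0.0]
force: [1.6, -3.1, -0.5]
width: 0.0138
gripper_force: 39.9
```

```bash
python3 st.py
```

```text
t 6.6 tcp [ 0.5503 -0.0409  0.0916] yaw -9.63 Fw [ 1.6 -3.1 -0.5] Ft [2.1 2.8 0.5] Tz world 0.305 w 0.0138 g 39.86844599246979 q6 64.3
```

Call:
step_arm --pt "0 0 6 0 0 0 1" --pt "0 0 12 0 0 0 1" --pt "0 0 18 0 0 0 1" --pt "0 0 24 0 0 0 1" --pt "0 0 30 0 0 0 1" --pt "0 0 36 0 0 0 1" --pt "0 0 42 0 0 0 1" --pt "0 0 48 0 0 0 1"

```text
time_s: 7.4
tcp_pos: [0.5502, -0.0411, 0.0916]
ee_rot: [2.752, -1.515, -0.0]
force: [1.2, -3.7, -0.6]
width: 0.0138
gripper_force: 39.9
```

Call:
step_arm --pt "0 0 6 0 0 0 1" --pt "0 0 12 0 0 0 1" --pt "0 0 18 0 0 0 1" --pt "0 0 24 0 0 0 1" --pt "0 0 30 0 0 0 1" --pt "0 0 36 0 0 0 1" --pt "0 0 42 0 0 0 1" --pt "0 0 48 0 0 0 1"

```text
time_s: 8.2
tcp_pos: [0.55, -0.0411, 0.0916]
ee_rot: [1.898, -2.503, 0.0]
force: [-0.2, -2.9, -0.6]
width: 0.0138
gripper_force: 39.9
```

```bash
python3 st.py
```

```text
t 8.2 tcp [ 0.55   -0.0411  0.0916] yaw -105.66 Fw [-0.2 -2.9 -0.6] Ft [ 2.9 -0.6  0.6] Tz world 0.387 w 0.0138 g 39.88969445228577 q6 -31.8
```

Call:
step_arm --pt "0 0 6 0 0 0 1" --pt "0 0 12 0 0 0 1" --pt "0 0 18 0 0 0 1" --pt "0 0 24 0 0 0 1" --pt "0 0 30 0 0 0 1" --pt "0 0 36 0 0 0 1" --pt "0 0 42 0 0 0 1" --pt "0 0 48 0 0 0 1"

```text
time_s: 9.0
tcp_pos: [0.5499, -0.041, 0.0915]
ee_rot: [0.715, -3.058, 0.0]
force: [-1.0, -2.0, 0.0]
width: 0.0136
gripper_force: 39.9
```

Call:
step_arm --pt "0 0 6 0 0 0 1" --pt "0 0 12 0 0 0 1" --pt "0 0 18 0 0 0 1" --pt "0 0 24 0 0 0 1" --pt "0 0 30 0 0 0 1" --pt "0 0 36 0 0 0 1" --pt "0 0 42 0 0 0 1" --pt "0 0 46 0 0 0 1"

```text
time_s: 9.8
tcp_pos: [0.5499, -0.0408, 0.0915]
ee_rot: [-0.536, -3.095, 0.001]
force: [-0.2, -0.8, 0.5]
width: 0.0137
gripper_force: 39.9
```

```bash
python3 st.py; python3 - <<'E'
from h import *
p=robot.get_image("wrist");save(p,"w2.png")
for k,z in {"red_tooth":.05,"pawl_tip":.046,"knob_grip":.1}.items():
    for d in robot.tip_of(p,k)[:2]:
        X=atz(p,d["at"],z)[:2]-[.5498,-.0406];print("w",k,round(d["score"],2),np.round(d["at"]),np.hypot(*X),np.degrees(np.arctan2(X[1],X[0])))
E
```

```text
t 9.8 tcp [ 0.5499 -0.0408  0.0915] yaw 160.36 Fw [-0.2 -0.8  0.5] Ft [-0.1 -0.9 -0.5] Tz world 0.368 w 0.0137 g 39.90818202495575 q6 -125.8
w red_tooth 0.82 [410. 284.] 0.04678364984284521 71.79898622286629
w pawl_tip 0.59 [403. 289.] 0.04439971424526635 66.17728744092463
w knob_grip 0.66 [320. 335.] 0.001563477723524437 143.1176025065673
w knob_grip 0.18 [110. 285.] 0.08171820080116857 -125.75300048901472
```

View pics/w2.png

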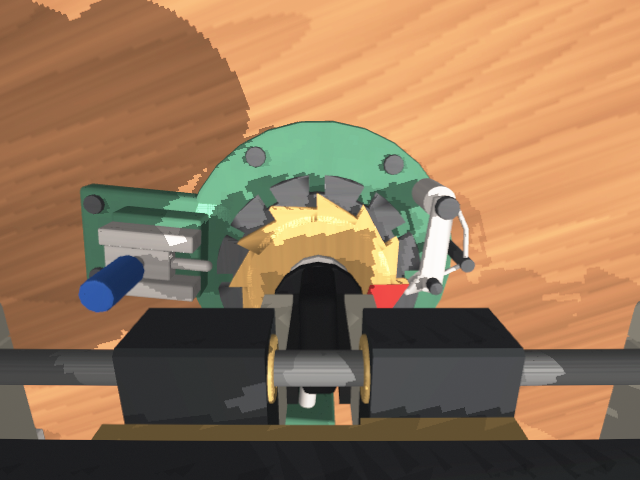

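The image shows the red tooth at (390,296) just short of passing the pawl nose at (410,290), so about 10° remains.

Call:
step_arm --pt "0 0 3 0 0 0 1" --pt "0 0 6 0 0 0 1" --pt "0 0 8 0 0 0 1" --pt "0 0 10 0 0 0 1" --pt "0 0 12 0 0 0 1" --pt "0 0 13 0 0 0 1" --pt "0 0 13 0 0 0 1"

```text
time_s: 10.7
tcp_pos: [0.55, -0.0408, 0.0916]
ee_rot: [-0.876, -3.016, 0.0]
force: [-3.1, -1.0, 3.4]
width: 0.0139
gripper_force: 39.9
```

```bash
python3 st.py; python3 - <<'E'
from h import *
p=robot.get_image("wrist");cv2.imwrite("pics/w3.png",cv2.resize(p["img"][160:320,200:480,::-1],(784,448),interpolation=cv2.INTER_CUBIC))
for k,z in {"red_tooth":.05,"pawl_tip":.046}.items():
    for d in robot.tip_of(p,k)[:2]:
        X=atz(p,d["at"],z)[:2]-[.5498,-.0406];print("w",k,round(d["score"],2),np.round(d["at"]),np.hypot(*X),np.degrees(np.arctan2(X[1],X[0])))
E
```

```text
t 10.7 tcp [ 0.55   -0.0408  0.0916] yaw 147.61 Fw [-3.1 -1.   3.4] Ft [ 2.1 -2.5 -3.4] Tz world 0.104 w 0.0139 g 39.86257195472717 q6 -138.5
w red_tooth 0.75 [408. 282.] 0.04545501481014293 60.374759323559964
w red_tooth 0.33 [117. 327.] 0.10962792197711453 -109.82200457782928
w pawl_tip 0.76 [396. 270.] 0.0403453209643858 68.15161020850323
```

View pics/w3.png

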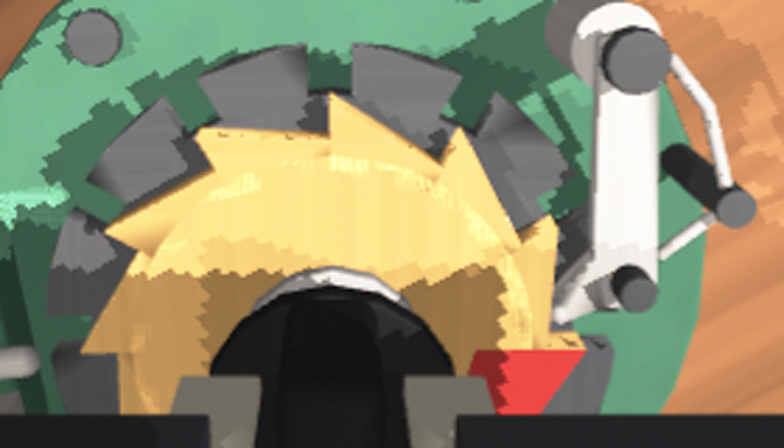

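The pawl nose, at crop (565,318), has dropped behind the red tooth's corner at (582,350), and the torque has fallen. Easing back in small steps.

Call:
step_arm --newtons 58 --pt "0 0 0 0 0 0 1" --pt "0 0 -0.5 0 0 0 1" --pt "0 0 -1 0 0 0 1" --pt "0 0 -1.5 0 0 0 1" --pt "0 0 -2 0 0 0 1" --pt "0 0 -2.5 0 0 0 1" --pt "0 0 -2.5 0 0 0 1"

```text
time_s: 11.55
tcp_pos: [0.5499, -0.0408, 0.0915]
ee_rot: [-0.811, -3.034, 0.0]
force: [-4.6, 0.7, 5.6]
width: 0.0136
gripper_force: 57.9
```

```bash
python3 st.py
```

```text
t 11.55 tcp [ 0.5499 -0.0408  0.0915] yaw 150.08 Fw [-4.6  0.7  5.6] Ft [ 4.3 -1.7 -5.6] Tz world -0.145 w 0.0136 g 57.91617214679718 q6 -136.0
```

Call:
step_arm --pt "0 0 -0.3 0 0 0 1" --pt "0 0 -0.6 0 0 0 1" --pt "0 0 -1 0 0 0 1" --pt "0 0 -1 0 0 0 1"

```text
time_s: 11.95
tcp_pos: [0.55, -0.0408, 0.0915]
ee_rot: [-0.784, -3.042, 0.0]
force: [-5.3, 0.6, 5.1]
width: 0.014
gripper_force: 57.9
```

```bash
python3 st.py
```

```text
t 11.95 tcp [ 0.55   -0.0408  0.0915] yaw 151.08 Fw [-5.3  0.6  5.1] Ft [ 5.  -2.  -5.1] Tz world -0.17 w 0.014 g 57.923739552497864 q6 -135.0
```

Call:
step_arm --pt "0 0 -0.2 0 0 0 1" --pt "0 0 -0.5 0 0 0 1" --pt "0 0 -0.5 0 0 0 1"

```text
time_s: 12.25
tcp_pos: [0.55, -0.0408, 0.0915]
ee_rot: [-0.771, -3.045, 0.0]
force: [-6.4, -0.2, 5.7]
width: 0.0139
gripper_force: 57.9
```

```bash
python3 st.py
```

```text
t 12.25 tcp [ 0.55   -0.0408  0.0915] yaw 151.58 Fw [-6.4 -0.2  5.7] Ft [ 5.6 -3.2 -5.7] Tz world -0.209 w 0.0139 g 57.92998015880585 q6 -134.5
```

Call:
step_arm --pt "0 0 -0.2 0 0 0 1" --pt "0 0 -0.5 0 0 0 1" --pt "0 0 -0.5 0 0 0 1"

```text
time_s: 12.55
tcp_pos: [0.55, -0.0408, 0.0915]
ee_rot: [-0.758, -3.048, 0.0]
force: [-6.2, 0.9, 5.4]
width: 0.0137
gripper_force: 57.9
```

```bash
python3 st.py
```

```text
t 12.55 tcp [ 0.55   -0.0408  0.0915] yaw 152.08 Fw [-6.2  0.9  5.4] Ft [ 5.9 -2.1 -5.4] Tz world -0.168 w 0.0137 g 57.92483747005463 q6 -134.0
```

Call:
step_arm --pt "0 0 -0.3 0 0 0 1" --pt "0 0 -0.7 0 0 0 1" --pt "0 0 -0.7 0 0 0 1"

```text
time_s: 12.85
tcp_pos: [0.55, -0.0408, 0.0915]
ee_rot: [-0.739, -3.053, 0.0]
force: [-6.4, 0.6, 5.2]
width: 0.0135
gripper_force: 57.9
```

```bash
python3 st.py
```

```text
t 12.85 tcp [ 0.55   -0.0408  0.0915] yaw 152.77 Fw [-6.4  0.6  5.2] Ft [ 5.9 -2.4 -5.2] Tz world -0.121 w 0.0135 g 57.9292756319046 q6 -133.3
```

Call:
step_arm --pt "0 0 -0.3 0 0 0 1" --pt "0 0 -0.7 0 0 0 1" --pt "0 0 -0.7 0 0 0 1"

```text
time_s: 13.15
tcp_pos: [0.55, -0.0408, 0.0915]
ee_rot: [-0.721, -3.057, 0.0]
force: [-5.7, 0.4, 6.3]
width: 0.0136
gripper_force: 57.9
```

```bash
python3 st.py
```

```text
t 13.15 tcp [ 0.55   -0.0408  0.0915] yaw 153.48 Fw [-5.7  0.4  6.3] Ft [ 5.3 -2.2 -6.3] Tz world -0.15 w 0.0136 g 57.92437255382538 q6 -132.6
```

Call:
step_arm --pt "0 0 -0.3 0 0 0 1" --pt "0 0 -0.6 0 0 0 1" --pt "0 0 -0.6 0 0 0 1"

```text
time_s: 13.45
tcp_pos: [0.55, -0.0408, 0.0915]
ee_rot: [-0.705, -3.061, 0.0]
force: [-5.7, -0.2, 4.2]
width: 0.0136
gripper_force: 57.9
```

```bash
python3 st.py
```

```text
t 13.45 tcp [ 0.55   -0.0408  0.0915] yaw 154.07 Fw [-5.7 -0.2  4.2] Ft [ 5.1 -2.7 -4.2] Tz world -0.18 w 0.0136 g 57.933833599090576 q6 -132.0
```

Call:
step_arm --pt "0 0 -0.3 0 0 0 1" --pt "0 0 -0.6 0 0 0 1" --pt "0 0 -0.6 0 0 0 1"

```text
time_s: 13.75
tcp_pos: [0.55, -0.0408, 0.0915]
ee_rot: [-0.689, -3.065, 0.0]
force: [-4.4, 1.0, 4.3]
width: 0.0136
gripper_force: 57.9
```

```bash
python3 st.py; python3 - <<'E'
from h import *
p=robot.get_image("wrist");cv2.imwrite("pics/w4.png",cv2.resize(p["img"][230:320,340:480,::-1],(784,504),interpolation=cv2.INTER_CUBIC))
for k,z in {"red_tooth":.05,"pawl_tip":.046}.items():
    for d in robot.tip_of(p,k)[:1]:
        X=atz(p,d["at"],z)[:2]-[.5498,-.0406];print("w",k,round(d["score"],2),np.round(d["at"]),np.hypot(*X),np.degrees(np.arctan2(X[1],X[0])))
E
```

```text
t 13.75 tcp [ 0.55   -0.0408  0.0915] yaw 154.67 Fw [-4.4  1.   4.3] Ft [ 4.4 -1.  -4.3] Tz world -0.181 w 0.0136 g 57.930620312690735 q6 -131.4
w red_tooth 0.64 [410. 286.] 0.04671666525005972 64.94243267389082
w pawl_tip 0.77 [396. 279.] 0.04008695127875763 67.54435514952355
```

View pics/w4.png

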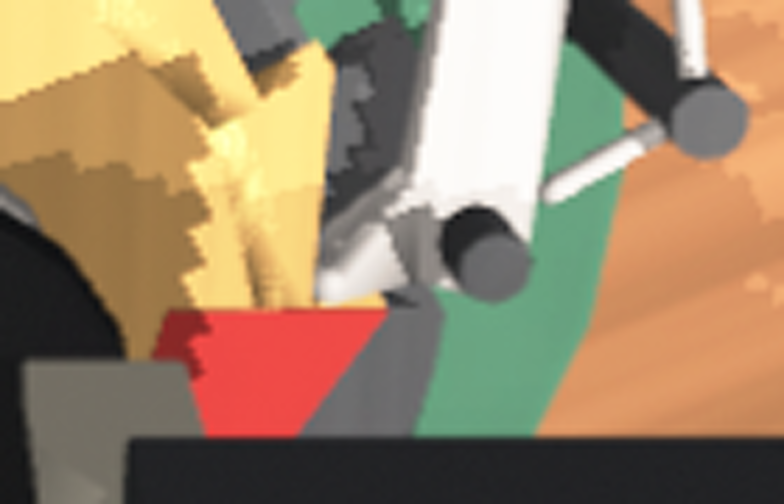

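The crop shows the nose at (325,298) almost touching the red face (row 308). Continuing in finer steps.

Call:
step_arm --pt "0 0 -0.2 0 0 0 1" --pt "0 0 -0.4 0 0 0 1" --pt "0 0 -0.4 0 0 0 1"

```text
time_s: 14.2
tcp_pos: [0.55, -0.0408, 0.0915]
ee_rot: [-0.678, -3.067, 0.0]
force: [-4.6, -0.2, 4.7]
width: 0.0134
gripper_force: 57.9
```

```bash
python3 st.py
```

```text
t 14.2 tcp [ 0.55   -0.0408  0.0915] yaw 155.07 Fw [-4.6 -0.2  4.7] Ft [ 4.1 -2.1 -4.7] Tz world -0.178 w 0.0134 g 57.93886184692383 q6 -131.0
```

Call:
step_arm --pt "0 0 -0.2 0 0 0 1" --pt "0 0 -0.4 0 0 0 1" --pt "0 0 -0.4 0 0 0 1"

```text
time_s: 14.5
tcp_pos: [0.55, -0.0408, 0.0915]
ee_rot: [-0.668, -3.069, 0.0]
force: [-5.0, 0.3, 4.5]
width: 0.0136
gripper_force: 58.0
```

```bash
python3 st.py
```

```text
t 14.5 tcp [ 0.55   -0.0408  0.0915] yaw 155.46 Fw [-5.   0.3  4.5] Ft [ 4.6 -1.8 -4.5] Tz world -0.254 w 0.0136 g 57.97179400920868 q6 -130.6
```

Call:
step_arm --pt "0 0 -0.15 0 0 0 1" --pt "0 0 -0.3 0 0 0 1" --pt "0 0 -0.3 0 0 0 1"

```text
time_s: 14.8
tcp_pos: [0.55, -0.0408, 0.0915]
ee_rot: [-0.66, -3.071, -0.0]
force: [-5.6, -0.4, 6.3]
width: 0.0136
gripper_force: 58.0
```

```bash
python3 st.py
```

```text
t 14.8 tcp [ 0.55   -0.0408  0.0915] yaw 155.75 Fw [-5.6 -0.4  6.3] Ft [ 5.  -2.7 -6.3] Tz world -0.36 w 0.0136 g 58.00163269042969 q6 -130.3
```

Call:
step_arm --pt "0 0 -0.2 0 0 0 1" --pt "0 0 -0.4 0 0 0 1" --pt "0 0 -0.6 0 0 0 1" --pt "0 0 -0.6 0 0 0 1"

```text
time_s: 15.2
tcp_pos: [0.55, -0.0409, 0.0915]
ee_rot: [-0.644, -3.074, -0.0]
force: [-5.9, -0.8, 5.0]
width: 0.0136
gripper_force: 58.1
```

```bash
python3 st.py
```

```text
t 15.2 tcp [ 0.55   -0.0409  0.0915] yaw 156.33 Fw [-5.9 -0.8  5. ] Ft [ 5.1 -3.1 -5. ] Tz world -0.535 w 0.0136 g 58.090317249298096 q6 -129.7
```

Call:
step_arm --pt "0 0 -0.3 0 0 0 1" --pt "0 0 -0.6 0 0 0 1" --pt "0 0 -0.9 0 0 0 1" --pt "0 0 -0.9 0 0 0 1" --pt "0 0 -0.9 0 0 0 1"

```text
time_s: 15.7
tcp_pos: [0.55, -0.0409, 0.0916]
ee_rot: [-0.621, -3.079, -0.0]
force: [-4.4, -0.5, 5.6]
width: 0.0137
gripper_force: 58.3
```

```bash
python3 st.py
```

```text
t 15.7 tcp [ 0.55   -0.0409  0.0916] yaw 157.2 Fw [-4.4 -0.5  5.6] Ft [ 3.8 -2.2 -5.6] Tz world -0.794 w 0.0137 g 58.28020513057709 q6 -128.9
```

The torque reads 0.79 N m, which is firm bearing within 0.5–1. Releasing and lifting.

Call:
step_arm --pt "0 0 0 0 0 0 0.8" --pt "0 0 0 0 0 0 0.6" --pt "0 0 0 0 0 0 0.5" --pt "0 0 0 0 0 0 0.5" --pt "0 0 0 0 0 -20 0.5" --pt "0 0 0 0 0 -50 0.4" --pt "0 0 0 0 0 -80 0.4" --pt "0 0 0 0 0 -80 0.4"

```text
time_s: 16.5
tcp_pos: [0.5531, -0.0404, 0.1759]
ee_rot: [0.616, 3.073, 0.004]
force: [-0.8, 0.3, 0.5]
width: 0.0524
gripper_force: 0.0
```

```bash
python3 st.py; python3 -c "
from h import *
print(tgt(robot.state(),[.509,-.1262,.19],-115.3))"
```

```text
t 16.5 tcp [ 0.5531 -0.0404  0.1759] yaw 157.32 Fw [-0.8  0.3  0.5] Ft [ 0.8 -0.1 -0.5] Tz world -0.006 w 0.0524 g 0.0 q6 -128.8
(array([  7.5, -96.1, -14.5]), np.float64(-87.38))
```

Call:
step_arm --pt "0 0 -8 1 -12 -3 0.4" --pt "0 0 -16 2 -24 -6 0.4" --pt "0 0 -24 3 -36 -9 0.4" --pt "0 0 -32 4 -48 -12 0.4" --pt "0 0 -40 5 -60 -14 0.4" --pt "0 0 -48 6 -72 -14 0.4" --pt "0 0 -56 6 -84 -14 0.4" --pt "0 0 -64 7 -94 -14 0.4"

```text
time_s: 17.3
tcp_pos: [0.5073, -0.1252, 0.1852]
ee_rot: [-1.115, 2.937, 0.0]
force: [0.8, -1.1, 0.3]
width: 0.0524
gripper_force: 0.0
```

Call:
step_arm --pt "0 0 -8 0 0 0 0.4" --pt "0 0 -16 0 0 0 0.4" --pt "0 0 -23 0 0 0 0.4" --pt "0 0 -23 0 0 0 0.4" --pt "0 0 -23 0 0 0 0.4"

```text
time_s: 17.8
tcp_pos: [0.5075, -0.1247, 0.1853]
ee_rot: [1.666, -2.663, -0.0]
force: [-0.7, 0.1, -0.2]
width: 0.0523
gripper_force: 0.0
```

```bash
python3 st.py; python3 - <<'E'
from h import *
p=robot.get_image("wrist");save(p,"w5.png")
for k,z in {"red_tooth":.05,"pawl_tip":.046,"bolt_knob":.072,"knob_grip":.1}.items():
    for d in robot.tip_of(p,k)[:1]: print(k,round(d["score"],2),np.round(d["at"]),np.round(atz(p,d["at"],z),4))
z=p["range_z"];v,u=np.nonzero(z>0)
n=cv2.undistortPoints(np.stack([u,v],1).astype(float)[:,None],p["mtx"],np.array(p["distortion"]))[:,0]
P=(np.c_[n,np.ones(len(n))]*z[v,u][:,None]-p["t"])@np.array(p["R"])
for nm,c,r,z0,z1 in [("bar",[.55,-.04],.03,.104,.115),("bolt",[.509,-.126],.02,.079,.09)]:
    Q=P[(np.hypot(*(P[:,:2]-c).T)<r)&(P[:,2]>z0)&(P[:,2]<z1)]
    print(nm,len(Q),Q.mean(0) if len(Q) else 0, cv2.minAreaRect(Q[:,:2].astype(np.float32)*1000) if len(Q)>4 else 0)
print(tgt(robot.state(),[.509,-.1262,.067],-115.3))
E
```

```text
t 17.8 tcp [ 0.5075 -0.1247  0.1853] yaw -115.95 Fw [-0.7  0.1 -0.2] Ft [0.2 0.7 0.2] Tz world 0.013 w 0.0523 g 0.0 q6 -33.7
bolt_knob 0.73 [313. 240.] [ 0.5092 -0.1266  0.072 ]
knob_grip 0.71 [320. 382.] [ 0.5456 -0.0409  0.1   ]
bar 908 [ 0.54889357 -0.04102791  0.10906132] ((548.8331298828125, -40.619571685791016), (12.95672607421875, 41.64110565185547), 64.61932373046875)
bolt 461 [ 0.50768509 -0.12697338  0.08388808] ((508.0059509277344, -126.56653594970703), (14.84469223022461, 15.370854377746582), 85.97897338867188)
(array([  0.7,  -2. , 118.5]), np.float64(-0.51))
```

View pics/w5.png

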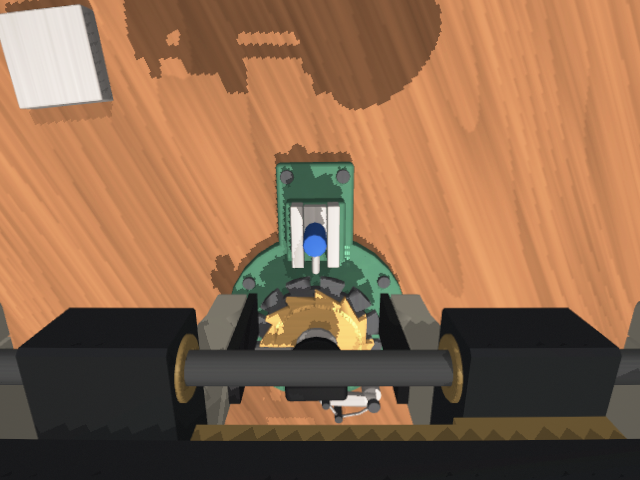

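The wrist view shows the blue knob at (315,242), with a slot of the wheel facing the bolt nose at about (318,280). The bar angle agrees with bearing. Descending on the blue knob.

Call:
step_arm --newtons 6 --pt "0 0 -0.5 1 -2 30 0.4" --pt "0 0 -0.5 1 -2 60 0.4" --pt "0 0 -0.5 1 -2 85 0.4" --pt "0 0 -0.5 1 -2 105 0.4" --pt "0 0 -0.5 1 -2 114 0.4" --pt "0 0 -0.5 1 -2 117 0.4" --pt "0 0 -0.5 1 -2 117 0.4"

```text
time_s: 18.75
tcp_pos: [0.5092, -0.1265, 0.0688]
ee_rot: [-1.682, 2.653, -0.0]
force: [-0.4, -0.2, -0.5]
width: 0.0521
gripper_force: 0.0
```

Call:
step_arm --newtons 6 --pt "0 0 0 0 0 0 0.6" --pt "0 0 0 0 0 0 0.75" --pt "0 0 0 0 0 0 0.8" --pt "0 0 0 0 0 0 0.85" --pt "0 0 0 0 0 0 0.9" --pt "0 0 0 0 0 0 1" --pt "0 0 0 0 0 0 1" --pt "0 0 0 0 0 0 1"

```text
time_s: 19.55
tcp_pos: [0.5094, -0.1266, 0.0688]
ee_rot: [-1.682, 2.653, -0.001]
force: [1.4, -2.5, 1.5]
width: 0.0159
gripper_force: 6.0
```

```bash
python3 st.py
```

```text
t 19.55 tcp [ 0.5094 -0.1266  0.0688] yaw -115.23 Fw [ 1.4 -2.5  1.5] Ft [ 1.7 -2.3 -1.5] Tz world 0.026 w 0.0159 g 5.999866425991058 q6 -32.7
```

Call:
step_arm --newtons 20 --pt "0 0 0 0 0 0 1" --pt "0 0 0 -0.5 0 0 1" --pt "0 0 0 -1 0 0 1" --pt "0 0 0 -1.5 0 0 1" --pt "0 0 0 -2 0 0 1" --pt "0 0 0 -2.5 0 0 1" --pt "0 0 0 -3 0 0 1" --pt "0 0 0 -3.5 0 0 1"

```text
time_s: 20.35
tcp_pos: [0.5108, -0.1235, 0.0688]
ee_rot: [-1.682, 2.653, -0.001]
force: [2.7, -4.8, 2.6]
width: 0.0155
gripper_force: 20.0
```

```bash
python3 st.py
```

```text
t 20.35 tcp [ 0.5108 -0.1235  0.0688] yaw -115.23 Fw [ 2.7 -4.8  2.6] Ft [ 3.1 -4.5 -2.6] Tz world -0.008 w 0.0155 g 20.0001060962677 q6 -33.1
```

Call:
step_arm --pt "0 0 0 -0.5 -0.3 0 1" --pt "0 0 0 -1 -0.3 0 1" --pt "0 0 0 -1.5 -0.3 0 1" --pt "0 0 0 -2 -0.3 0 1" --pt "0 0 0 -2.5 -0.3 0 1" --pt "0 0 0 -3 -0.3 0 1" --pt "0 0 0 -3.5 -0.3 0 1"

```text
time_s: 21.05
tcp_pos: [0.5123, -0.1203, 0.0687]
ee_rot: [-1.682, 2.653, -0.0]
force: [1.6, -3.9, 5.7]
width: 0.0152
gripper_force: 20.0
```

```bash
python3 st.py
```

```text
t 21.05 tcp [ 0.5123 -0.1203  0.0687] yaw -115.24 Fw [ 1.6 -3.9  5.7] Ft [ 2.8 -3.1 -5.7] Tz world 0.018 w 0.0152 g 20.00118613243103 q6 -33.4
```

Call:
step_arm --pt "0 0 0 -0.5 -0.3 0 1" --pt "0 0 0 -1 -0.3 0 1" --pt "0 0 0 -1.5 -0.3 0 1" --pt "0 0 0 -2 -0.3 0 1" --pt "0 0 0 -2.4 -0.3 0 1" --pt "0 0 0 -2.8 -0.3 0 1" --pt "0 0 0 -3.1 -0.3 0 1" --pt "0 0 0 -3.1 -0.3 0 1"

```text
time_s: 21.85
tcp_pos: [0.5137, -0.1175, 0.0687]
ee_rot: [1.682, -2.653, -0.0]
force: [0.9, -3.3, 6.4]
width: 0.0153
gripper_force: 20.0
```

```bash
python3 st.py
```

```text
t 21.85 tcp [ 0.5137 -0.1175  0.0687] yaw -115.24 Fw [ 0.9 -3.3  6.4] Ft [ 2.6 -2.2 -6.4] Tz world -0.035 w 0.0153 g 20.001698434352875 q6 -33.7
```

Call:
step_arm --pt "0 0 0 -0.3 0 0 1" --pt "0 0 0 -0.6 0 0 1" --pt "0 0 0 -0.6 0 0 1"

```text
time_s: 22.15
tcp_pos: [0.5137, -0.1174, 0.0687]
ee_rot: [1.682, -2.652, 0.0]
force: [0.1, -5.7, 7.4]
width: 0.0154
gripper_force: 20.0
```

```bash
python3 st.py
```

```text
t 22.15 tcp [ 0.5137 -0.1174  0.0687] yaw -115.23 Fw [ 0.1 -5.7  7.4] Ft [ 5.1 -2.5 -7.4] Tz world -0.009 w 0.0154 g 20.002487003803253 q6 -33.7
```

Call:
step_arm --pt "0 0 0 -0.4 0 0 1" --pt "0 0 0 -0.8 0 0 1" --pt "0 0 0 -0.8 0 0 1"

```text
time_s: 22.45
tcp_pos: [0.5137, -0.1172, 0.0687]
ee_rot: [1.682, -2.652, 0.0]
force: [0.0, -8.6, 7.2]
width: 0.0156
gripper_force: 20.0
```

```bash
python3 st.py
```

```text
t 22.45 tcp [ 0.5137 -0.1172  0.0687] yaw -115.23 Fw [ 0.  -8.6  7.2] Ft [ 7.8 -3.7 -7.2] Tz world 0.013 w 0.0156 g 20.003832578659058 q6 -33.8
```

The bolt has stopped at 10 mm of travel, with the force rising only against the stop. Releasing, lifting and checking.

Call:
step_arm --pt "0 0 0 0 0 0 0.8" --pt "0 0 0 0 0 0 0.6" --pt "0 0 0 0 0 0 0.5" --pt "0 0 0 0 0 0 0.5" --pt "0 0 0 0 0 -30 0.5" --pt "0 0 0 0 0 -70 0.5" --pt "0 0 0 0 0 -110 0.5" --pt "0 0 0 0 0 -118 0.5"

```text
time_s: 23.25
tcp_pos: [0.5166, -0.1162, 0.1912]
ee_rot: [-1.68, 2.647, -0.006]
force: [0.8, -0.3, 0.4]
width: 0.0437
gripper_force: 0.0
```

Call:
step_arm --pt "0 0 0 30 0 -20 0.5" --pt "0 0 0 50 0 -40 0.2" --pt "0 0 0 60 0 -50 0" --pt "0 0 0 60 0 -50 0" --pt "0 0 0 60 0 -50 0"

```text
time_s: 23.75
tcp_pos: [0.4885, -0.1703, 0.2358]
ee_rot: [1.681, -2.654, -0.001]
force: [-0.4, -0.1, -0.5]
width: 0.0704
gripper_force: 0.0
```

```bash
python3 st.py; python3 - <<'E'
from h import *
p=robot.get_image("wrist");save(p,"w6.png")
z=p["range_z"];v,u=np.nonzero(z>0)
n=cv2.undistortPoints(np.stack([u,v],1).astype(float)[:,None],p["mtx"],np.array(p["distortion"]))[:,0]
P=(np.c_[n,np.ones(len(n))]*z[v,u][:,None]-p["t"])@np.array(p["R"])
for nm,c,r,z0,z1 in [("bar",[.55,-.04],.03,.104,.115),("bolt",[.513,-.117],.02,.079,.09)]:
    Q=P[(np.hypot(*(P[:,:2]-c).T)<r)&(P[:,2]>z0)&(P[:,2]<z1)]
    print(nm,len(Q), cv2.minAreaRect(Q[:,:2].astype(np.float32)*1000) if len(Q)>4 else 0)
E
```

```text
t 23.75 tcp [ 0.4885 -0.1703  0.2358] yaw -115.28 Fw [-0.4 -0.1 -0.5] Ft [0.3 0.3 0.5] Tz world -0.006 w 0.0704 g 0.0 q6 -27.8
bar 849 ((548.3104248046875, -41.36020278930664), (14.996346473693848, 41.57756042480469), 65.69502258300781)
bolt 297 ((512.2268676757812, -117.52381896972656), (14.954706192016602, 14.790908813476562), 14.754637718200684)
```

View pics/w6.png

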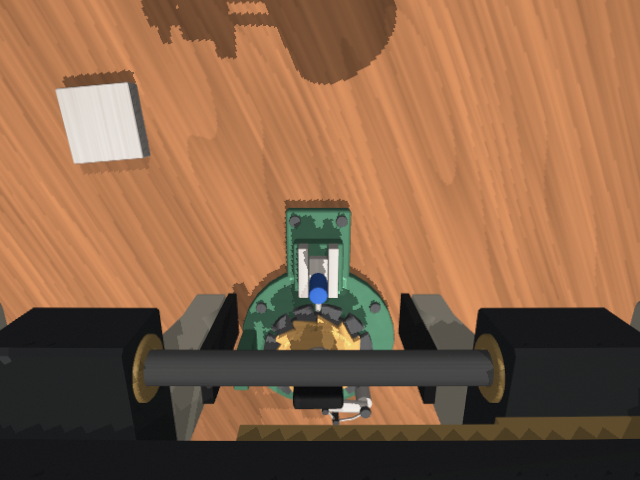

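The blue knob, now at (318,292), measures 84 mm from the axis, so the bolt is home with its nose in the slot. The bar is unmoved, and the gripper is clear.

```bash
python3 -c "
from cell import robot
print(robot.sign_off())"
```

```text
the job is handed in; nothing more can be done
None
```

The job is handed in: the pawl dropped behind the red tooth, the tooth was eased back to bear on it at about 0.8 N m, the bolt was slid 10 mm home to its stop with under 10 N and released, all in about 24 s, and I never touched the hammer, block or pliers.

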